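Stand the half-full coin tube in the till tray, coins down

TASK

The half-full coin tube with the yellow caps is lying on the counter. All its coins are packed at one end, but nothing on the outside shows which, so try it with an off-centre lift to feel where the weight is; then stand it upright, heavy end down, on the floor of the empty bay of the wooden till tray, setting it down rather than dropping it, and let go. Do not disturb the two full tubes, the calculator or the tape dispenser.

Things in the scene. Friction and masses are not known exactly. Their poses are not given: they have to be found in the camera images.
- tube: Opaque slate-grey square tube, 120 mm long over its caps, body 34 mm square, an identical yellow cap (37 mm square, 16 mm long) on each end; lies flat on the counter. Origin at its middle on the centre line, x axis along the length. 0.21 to 0.30 kg in all: a 55 mm stack of coins (0.17 to 0.25 kg) fills one half, light packing the other, and nothing shifts inside.
- tray: Pale wooden till tray, fixed to the counter: 150 mm (its x) by 270 mm (its y), 30 mm high, walls and floor 6 mm, one divider across the middle making two bays with blue lined floors. Origin under its centre, z up. The bay on its +y side is empty, the bay on its -y side holds the two full tubes.
- bay (a point): Centre of the floor of the tray's empty bay, on the upper face of the floor (6 mm above the counter). The clear floor is 138 mm along the tray's x by 126 mm along its y; axes as the tray's.
- full_a: Full coin tube with red caps, same 37 x 37 x 120 mm size, 0.46 kg, standing loose in the other bay. Origin at the centre of its underside, z up.
- full_b: Full coin tube with green caps, otherwise like the red-capped one, standing beside it. Origin at the centre of its underside, z up.
- calculator: Grey desk calculator lying loose on the counter, 150 x 100 x 16 mm (x, y, z). Origin at the centre of its underside.
- dispenser: Black desk tape dispenser standing loose on the counter, 62 x 150 mm (x, y), 91 mm high over its roll of tape, 0.75 kg. Origin at the centre of its underside.
- end_a (a point): Centre of the outer face of the cap at the tube's +x end. The coins are as often at this end as at the other. The centre of mass lies about 20 mm from the tube's middle, towards the coins.
- end_b (a point): Centre of the outer face of the cap at the tube's -x end. Held 30 mm from its middle, towards one end, and lifted, the tube loads the wrist with about 0.09 to 0.15 N m if the coins are at the far end, under 0.05 N m if they are at the near end.
Not all that is in view belongs to the job. What is shaped like the tube but purple is not meant.

How it is judged:
By the outcome, as a careful person would: the job done as asked, in the order asked, and still so for the second after the job is handed in, with the robot touching nothing.
It also fails if it takes over 48 s, if anything falls off the work surface, if the arm or the gripper's body presses on something with over 40 N, if the wrist force passes 120 N, or if a joint passes its speed limit or range.

ROBOT

A 6-joint arm with a two-finger parallel gripper is mounted at the origin on the work surface. World frame = base frame: x ahead of the robot, y to its left, z up, the work surface at z = 0. Lengths are in mm, angles in degrees, forces in N, time in s.
With the tool pointing down it reaches from about 350 to 850 mm from the base axis. Payload 8.1 kg.
Tool frame: the origin (TCP) lies midway between the tips of the shut fingers; the grasp point (between the pads) lies hold_point_z behind it (hold_point_z is the distance from the TCP to the grasp point, in mm); z points along the fingers, x is the direction in which the jaws open and shut, and the axes are right-handed (so a half turn about z gives the same grasp; the last joint's range is limited). The gripper opens to 85 mm and grips with 20 to 120 N. Pads are 22 mm wide; open, the fingers measure 114 mm over their backs; the gripper's body (76 mm by 85 mm) begins 54 mm behind the grasp point. The pads swing forward as they close: fully open they stand 13 mm farther back than shut.
Start: joints at [-69.924, 7.471, 85.268, -0, 87.261, -4.893], TCP at [253.301, -543.915, 231.292] pointing down, gripper open.
Joint ranges: [-169.43, 169.43], [-51.17, 129.36], [1.28, 143.12], [-76.62, 256.62], [0, 156.53], [-152.29, 152.29]. Speed limits (degrees/s): [136.94, 136.94, 159.86, 180, 180, 180].

INTERFACE

Orientations are given as [roll, pitch, yaw] about the fixed x, y, z axes, in that order (R = Rz(yaw) Ry(pitch) Rx(roll)).
In Python, from bench import * gives the robot as it stands.
- The arm moves only by the shell command python3 -m pendant 'ROWS' [OPENING] [FORCE]. ROWS is JSON, a list that holds one entry, the list of rows, each a list of 4 numbers: the shift along the tool's x, y, z normalised to -1 to 1, where 1 is 0.02 m, then the turn about the tool's z normalised to -1 to 1, where 1 is 0.08 rad. A call has exactly 10 rows; each row shifts and turns the pose as measured when the row begins, along the tool's axes as they then stand; what a row does not reach is not made up. A row lasts 1/12 s, in which the tool goes at most 41.7 mm and 7.16 degrees, less where a joint would pass 70% of its speed; a pose out of reach is approached as far as the arm can. A call with a number of a shift or a turn outside -1 to 1 is refused whole. A call with a gripper value outside its range is refused whole. OPENING is the gripper's target within -1 to 1 (fully open at 1, half-way at 0, shut at -1), set as the call begins (- or left out, the last holds). The fingers move at their own pace and stop on an object; FORCE is the grip in N (left out, the last holds). Time passes only in rows, so rows that do not move let the fingers close, or fill a call up. It gives the time, the measured TCP pose, the force and the opening at its end, in the units of the state.
- sense(): the state, without advancing time (a new reading comes with each control period).
- snapshot(name): name is "scene" or "top" or "wrist"; returns the picture (480x640x3 uint8, red, green, blue); there is no depth.
- calibration(name): a dict with "mtx" (3x3 intrinsics, pixels), "world_to_cam" (4x4, takes a point from world to camera coordinates); the wrist camera has in their place "hand_eye" (4x4, takes a point from camera to tool coordinates, whose origin is the TCP and whose axes are the tool frame's). Camera axes: x right, y down, z forward; pixel columns grow to the right and rows downward; lengths in mm; the calibration is good to about 2 mm. A picture is of the moment at which its call begins: read the wrist's pose just before it. calibration takes no time and is no camera call.
- hand_in(): hands the job in, once; it reports no verdict.
The state is a dict: "time": time; "joint_pos": joint angles; "qd": joint speeds; "joint_efforts": joint torques, N m; "tool_pos": TCP position; "tcp_rot": TCP orientation; "ft_force": force on the tool from outside, world axes, zero at the start; "wrist_torque": the same for the moment, N m; "finger_gap": finger opening in mm.
Only numpy, scipy, OpenCV 4.12 (cv2) and the standard library are available. Lean on these libraries where they do the work, as an engineer would, in place of code of your own. Each camera call takes 0.05 s, during which the arm holds its last target.

## Working session

There is one attempt and no reset: what is moved stays moved. The work goes in short steps, Python scripts to look and compute and a shell command to move; the robot and the scene stay as the last step left them, time stands still between calls to the robot, and variables do not carry over. Pictures are saved under pics/ and viewed, and the job is handed in when it is done.

```bash
mkdir -p pics; ls; python3 - <<'E'
from bench import *
import cv2
print(sense())
try: print(hold_point_z)
except Exception as e: print(e)
for n in ["scene","top","wrist"]:
    im=snapshot(n); cv2.imwrite(f"pics/{n}0.png",im[:,:,::-1]); print(n,calibration(n))
E
```

```text
pics
{'time': 0.0, 'joint_pos': array([-6.99225744e+01,  7.51557460e+00,  8.53294632e+01, -2.16485399e-03,
        8.72624562e+01, -4.89324443e+00]), 'qd': array([ 0.05898819,  0.00127896,  0.05117713,  0.00180703, -0.00835026,
        0.02328665]), 'joint_efforts': array([ 9.26249195e-04, -5.69399750e+01, -5.00544655e+01, -2.84447196e-04,
        1.47637655e-02,  2.69201280e-05]), 'tool_pos': array([ 253.10629258, -543.38566656,  230.23781782]), 'tcp_rot': array([-1.79992985e+02,  1.07286724e-01, -6.50292180e+01]), 'ft_force': array([-0.09148098, -0.16537219, -0.14367222]), 'wrist_torque': array([ 0.00014081, -0.03545191,  0.01548118]), 'finger_gap': 85.55159885115306}
18.700000000000003
scene {'mtx': array([[438.10587891,   0.        , 319.36272108],
       [  0.        , 438.10587891, 246.42268016],
       [  0.        ,   0.        ,   1.        ]]), 'world_to_cam': array([[ 1.25201993e-01,  9.91819354e-01, -2.48762975e-02,
        -8.31264074e+01],
       [ 5.45273004e-01, -8.97363066e-02, -8.33441508e-01,
        -2.76105669e+02],
       [-8.28855725e-01,  9.07841642e-02, -5.52
[... 472 characters left out ...]
+02],
       [ 1.09452914e-01, -1.24917510e-02, -9.93913485e-01,
         1.05644481e+03],
       [ 0.00000000e+00,  0.00000000e+00,  0.00000000e+00,
         1.00000000e+00]])}
wrist {'mtx': array([[430.79698989,   0.        , 317.43245835],
       [  0.        , 430.79698989, 235.71878146],
       [  0.        ,   0.        ,   1.        ]]), 'hand_eye': array([[ 9.99999906e-01, -2.82766833e-04,  3.29969100e-04,
        -6.26126085e-01],
       [ 1.67326652e-04,  9.51337651e-01,  3.08150363e-01,
        -7.95102887e+01],
       [-4.01046731e-04, -3.08150279e-01,  9.51337608e-01,
        -1.42864047e+02],
       [ 0.00000000e+00,  0.00000000e+00,  0.00000000e+00,
         1.00000000e+00]])}
```

View pics/top0.png

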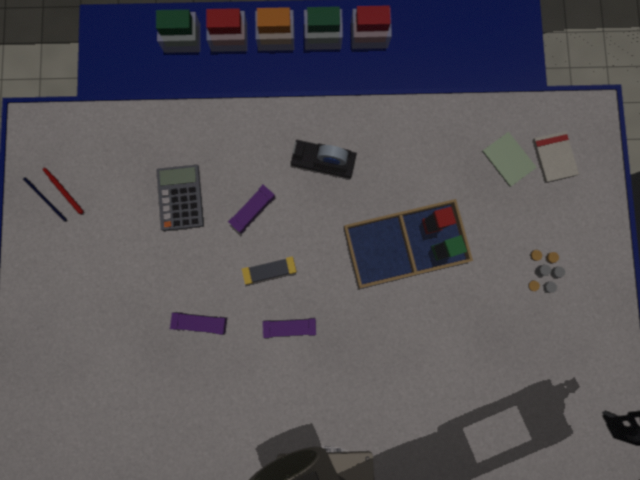

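View pics/scene0.png

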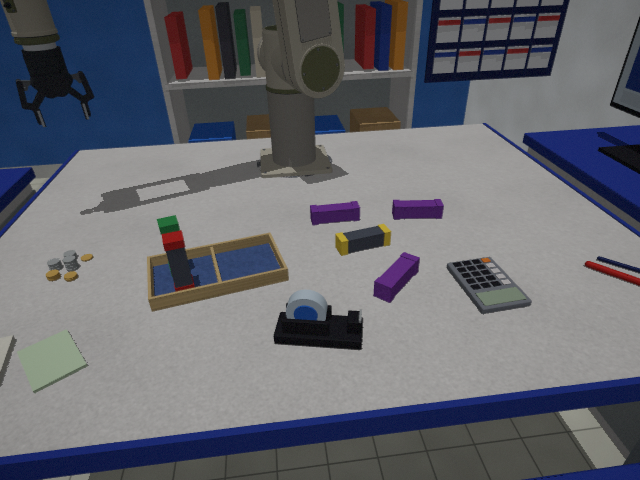

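The overhead view shows four tube-shaped things. Three are purple, at about (252,208), (198,323) and (290,328). The fourth, at (270,270), is slate-grey with yellow caps, so it is the tube meant. I'll measure it and confirm in a crop.

```bash
cat > h.py <<'E'
from bench import *
import cv2, numpy as np
def ray(n,px):
    c=calibration(n); W=c["world_to_cam"]; R=W[:3,:3];t=W[:3,3]
    d=R.T@np.linalg.inv(c["mtx"])@np.array([px[0],px[1],1.]); return -R.T@t,d
def onz(n,px,z):
    o,d=ray(n,px); return o+d*(z-o[2])/d[2]
def two(n1,p1,n2,p2):
    o1,d1=ray(n1,p1);o2,d2=ray(n2,p2);A=np.stack([d1,-d2],1);s=np.linalg.lstsq(A,o2-o1,rcond=None)[0]
    a,b=o1+d1*s[0],o2+d2*s[1]; return (a+b)/2,np.linalg.norm(a-b)
def blobs(im,lo,hi,amin=40):
    hsv=cv2.cvtColor(im,cv2.COLOR_RGB2HSV); m=cv2.inRange(hsv,np.array(lo),np.array(hi))
    n,l,s,c=cv2.connectedComponentsWithStats(m)
    return [(s[i,4],c[i],s[i,:4],(l==i)) for i in range(1,n) if s[i,4]>=amin]
def toolxy(d,yaw):
    y=np.radians(yaw); return np.array([d[0]*np.cos(y)+d[1]*np.sin(y), d[0]*np.sin(y)-d[1]*np.cos(y)])
E
python3 - <<'E'
from h import *
for n in("top","scene"):
    im=cv2.imread(f"pics/{n}0.png")[:,:,::-1].copy()
    for nm,lo,hi in(("yel",(20,120,70),(34,255,255)),("wood",(10,60,70),(24,255,255)),("blue",(100,60,30),(125,255,255)),("red",(0,150,80),(8,255,255)),("grn",(45,100,30),(80,255,255))):
        for a,c,b,m in blobs(im,lo,hi):
            print(n,nm,a,c.round(1),b)
im=cv2.imread("pics/top0.png")
cv2.imwrite("pics/crop0.png",cv2.resize(im[130:350,150:490],None,fx=2.3,fy=2.3,interpolation=cv2.INTER_CUBIC))
E
```

```text
top yel 112 [290.7 264.9] [286 257  10  17]
top yel 110 [246.6 275.5] [242 268  10  16]
top wood 602 [273.  17.] [257   8  34  19]
top wood 1194 [407.7 243.9] [344 199 129  89]
top wood 101 [536.3 254.8] [531 250  12  11]
top wood 100 [553.  256.8] [548 252  11  11]
top wood 146 [290.7 264.7] [286 256  11  18]
top wood 149 [246.4 275.4] [241 267  12  18]
top wood 97 [533.8 285.4] [529 280  11  12]
top blue 38937 [320.3  59.3] [  0   0 640 314]
top blue 93 [331.  160.2] [323 157  17   8]
top blue 121 [ 44.5 198.9] [ 24 178  42  42]
top blue 1586 [427.8 240.2] [404 207  61  63]
top blue 2840 [379.7 249.9] [349 218  62  65]
top red 452 [223.2  18.2] [208  10  31  17]
top red 110 [551.5 140.1] [537 136  30   9]
top red 191 [ 62.7 191.2] [ 44 169  37  44]
top red 262 [444.9 217. ] [435 208  20  19]
top grn 545 [323.4  16.4] [308   8  31  18]
top grn 589 [172.9  19.5] [157  10  33  19]
top grn 306 [454.9 245.8] [445 236  21  21]
scene yel 143 [385.4 234. ] [378 224  13  22]
scene yel 229 [341.6 243.5] [336 233  13  23]
scene yel 54 [ 86.1 256.9] [ 81 254  12   7]
scene yel 96 [ 52.2 274.4]
[... 1131 characters left out ...]
  32]
scene blue 177 [618.7 264. ] [597 257  43  16]
scene blue 538 [162.6 279.8] [153 264  22  32]
scene blue 318 [305.2 313. ] [293 305  25  16]
scene blue 16836 [314.4 430. ] [  0 377 640 103]
scene blue 1075 [599.2 473.6] [522 462 118  18]
scene red 382 [368.9  40.7] [364   9  11  60]
scene red 461 [175.8  49.8] [165  17  22  62]
scene red 44 [496.7  20.1] [489  18  17   5]
scene red 49 [468.9  52.8] [460  51  20   5]
scene red 322 [172.6 239.8] [162 231  22  20]
scene red 285 [612.5 271.6] [585 261  55  23]
scene red 55 [184.6 287.2] [176 284  18   7]
scene grn 119 [341.   16.4] [338   2   6  40]
scene grn 727 [241.8  41.1] [234   9  17  67]
scene grn 287 [167.8 224.1] [157 216  22  18]
```

View pics/crop0.png

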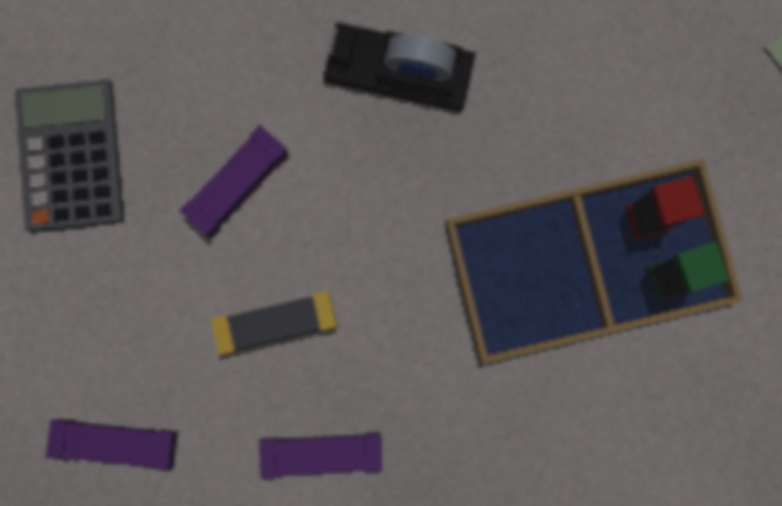

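The crop confirms it: the grey body with a yellow cap at each end, top-view caps at (247,275) and (291,265). The tray's empty bay is at about (380,250), left of the divider. The red and green tubes stand in the right bay.

```bash
python3 - <<'E'
from h import *
im=cv2.imread("pics/top0.png")[:,:,::-1].copy()
ys=blobs(im,(10,60,70),(34,255,255))
caps=[c for a,c,b,m in ys if 200<c[0]<320 and c[1]>200]
P=[onz("top",c,33) for c in caps]
for p in P: print("cap",p.round(1))
d=P[0]-P[1]; print("sep",np.linalg.norm(d[:2]),"mid",((P[0]+P[1])/2).round(1),"axis deg",np.degrees(np.arctan2(d[1],d[0])))
a,b=two("top",caps[0],"scene",(385.4,235)),two("top",caps[1],"scene",(341.6,244.5)); print(a,b)
t=[x for x in ys if 395<x[1][0]<420 and x[1][1]>200][0]
pts=cv2.findContours(t[3].astype(np.uint8),cv2.RETR_EXTERNAL,cv2.CHAIN_APPROX_NONE)[0][0]
q=cv2.approxPolyDP(cv2.convexHull(pts),6,True)[:,0]; print(q)
C=np.array([onz("top",p,30)[:2] for p in q.astype(float)]); print(C.round(1)); r=cv2.minAreaRect(np.array([onz("top",p,30)[:2] for p in pts[:,0].astype(float)],np.float32)); print(r)
f=[x for x in blobs(im,(100,60,30),(125,255,255)) if 370<x[1][0]<390 and x[1][1]>200][0]
print("bay floor centroid",onz("top",f[1],6))
for nm,p in(("red",(444.9,217)),("grn",(454.9,245.8))): print(nm,onz("top",p,120))
# dispenser
for p in((295,141),(355,152),(352,178),(292,166)): print("disp",onz("top",p,20).round())
E
```

```text
cap [531.8  65.5  33. ]
cap [510.1 167.   33. ]
sep 103.78659511410483 mid [521.  116.2  33. ] axis deg -77.9170233733797
(array([543.55239415, 112.28484021,  42.1415053 ]), np.float64(97.34049707131568)) (array([507.19295795, 121.12753267,   2.4154172 ]), np.float64(99.40573964566825))
[[455 199]
 [472 260]
 [359 286]
 [345 225]]
[[ 675.8 -321.8]
 [ 532.  -352.6]
 [ 479.2  -89.6]
 [ 620.9  -62.3]]
((575.8408813476562, -206.23898315429688), (150.1556396484375, 270.8601379394531), 11.989339828491211)
bay floor centroid [ 562.93878969 -144.0129415     6.        ]
red [ 619.943495   -269.45106906  120.        ]
grn [ 557.64817935 -287.20750634  120.        ]
disp [828.  50.  20.]
disp [797. -93.  20.]
disp [734. -83.  20.]
disp [767.  58.  20.]
```

```bash
python3 -m pendant '[[[-0.88,-1,0,0],[-0.88,-1,0,0],[-0.88,-1,0,0],[-0.88,-1,0,0],[-0.88,-1,0,0],[-0.88,-1,0,0],[-0.88,-1,0,0],[-0.88,-1,0,0],[-0.88,-1,0,0],[-0.88,-1,0,0]]]' 1; python3 -m pendant '[[[-0.88,-1,0,0],[-0.88,-1,0,0],[-0.88,-1,0,0],[-0.88,-1,0,0],[-0.88,-1,0,0],[-0.88,-1,0,0],[0,0,0,-1],[0,0,0,-1],[0,0,0,-1],[0,0,0,-1]]]'
```

```text
time: 0.98
tool_pos: [360.1, -291.8, 225.9]
tcp_rot: [179.9, 0.5, -65.5]
ft_force: [0.1, 0.1, 0.5]
finger_gap: 85.4
time: 1.82
tool_pos: [427.9, -130.8, 224.4]
tcp_rot: [-179.9, 0.7, -46.2]
ft_force: [-0.7, 0.5, 0.3]
finger_gap: 85.9
```

```bash
python3 -m pendant '[[[-0.36,-0.93,0.3,-1],[-0.29,-0.96,0.3,-1],[-0.21,-0.98,0.3,-1],[-0.14,-0.99,0.3,-1],[-0.05,-1,0.3,-1],[0.02,-1,0.3,-1],[0.1,-1,0.3,-1],[0.19,-0.98,0.3,-1],[0.26,-0.97,0.3,-1],[0.34,-0.94,0.3,-1]]]'; python3 - <<'E'
from h import *
s=sense(); print(s["tool_pos"],s["tcp_rot"]); d=np.array([527.3,86.9])-s["tool_pos"][:2]; print(toolxy(d,s["tcp_rot"][2])/20, (12.1-s["tcp_rot"][2])/4.584)
im=snapshot("wrist"); cv2.imwrite("pics/w1.png",im[:,:,::-1])
E
```

```text
time: 2.65
tool_pos: [509.7, 58.2, 162.3]
tcp_rot: [-179.6, 0.4, 1.7]
ft_force: [0.3, -0.0, 0.6]
finger_gap: 85.5
[509.70697478  58.19398508 162.26669543] [-179.55573768    0.3972019     1.6872731 ]
[ 0.92153117 -1.40877779] 2.2715372812055423
```

View pics/w1.png

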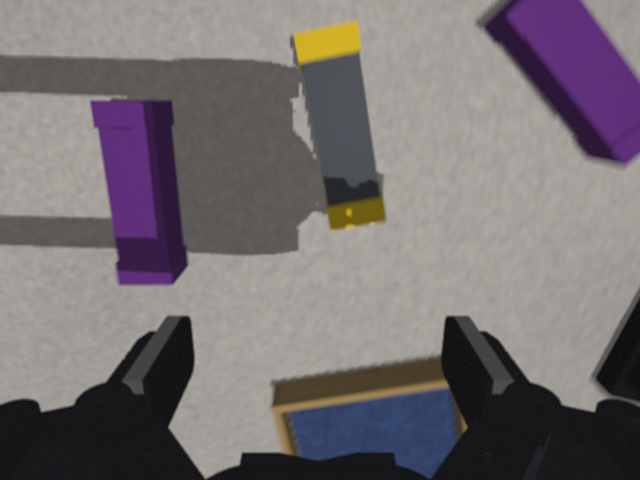

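The wrist view shows the tube running from the far cap at (327,42) to the near cap at (356,213). I'll cross-check its position from this view.

```bash
cat >> h.py <<'E'
from scipy.spatial.transform import Rotation as Ro
def wz(px,z,s):
    c=calibration("wrist");H=c["hand_eye"];R=Ro.from_euler("xyz",s["tcp_rot"],degrees=True).as_matrix()
    o=s["tool_pos"]+R@H[:3,3];d=R@H[:3,:3]@np.linalg.inv(c["mtx"])@np.array([px[0],px[1],1.]);return o+d*(z-o[2])/d[2]
E
python3 - <<'E'
from h import *
s=sense(); im=cv2.imread("pics/w1.png")[:,:,::-1].copy()
# top-face corners by eye/contour
P=[]
for a,c,b,m in blobs(im,(15,100,50),(36,255,255),300):
    r=cv2.minAreaRect(np.argwhere(m)[:,::-1].astype(np.float32)); print(a,c,r, wz(r[0],36,s).round(1)); P.append(wz(r[0],36,s))
E
```

```text
2086 [327.14381592  42.5105465 ] ((327.4767150878906, 42.74736404418945), (32.54852294921875, 66.37171173095703), 78.02386474609375) [510.8 171.2  36. ]
1392 [355.43534483 212.51508621] ((355.17999267578125, 211.25997924804688), (30.547012329101562, 56.56854248046875), 81.8698959350586) [532.9  72.6  36. ]
4977 [351.51637533 389.82278481] ((362.02947998046875, 400.61767578125), (73.00322723388672, 175.35325622558594), 75.96376037597656) [547.1 -71.5  36. ]
```

```bash
python3 -m pendant '[[[0.1,-0.25,1,-0.5],[0.1,-0.25,1,-0.5],[0.1,-0.25,1,-0.5],[0.1,-0.25,0.5,-0.5],[0.1,-0.25,0,-0.2],[0.1,-0.1,0,0],[0,0,0,0],[0,0,0,0],[0,0,0,0],[0,0,0,0]]]'; python3 - <<'E'
from h import *
s=sense(); print(s["tool_pos"],s["tcp_rot"]); d=np.array([527.3,86.9])-s["tool_pos"][:2]; print(toolxy(d,s["tcp_rot"][2])/20, (12.1-s["tcp_rot"][2])/4.584)
im=snapshot("wrist"); cv2.imwrite("pics/w2.png",im[:,:,::-1])
for a,c,b,m in blobs(im,(15,100,50),(36,255,255),300):
    r=cv2.minAreaRect(np.argwhere(m)[:,::-1].astype(np.float32)); print(a,c,r, wz(r[0],36,s).round(1))
E
```

```text
time: 3.53
tool_pos: [518.6, 93.2, 89.8]
tcp_rot: [-179.4, 0.3, 12.6]
ft_force: [0.8, -0.4, -0.4]
finger_gap: 85.5
[518.63477961  93.20891171  89.80621849] [-179.390411      0.3050464    12.62964059]
[0.35380617 0.40254468] -0.11554114147025174
3260 [338.78527607 111.30552147] ((339.0, 111.5), (39.0, 84.0), 90.0) [511.9 167.3  36. ]
2165 [332.97090069 322.3334873 ] ((334.0, 313.5), (47.0, 72.0), 90.0) [532.4  70.7  36. ]
```

View pics/w2.png

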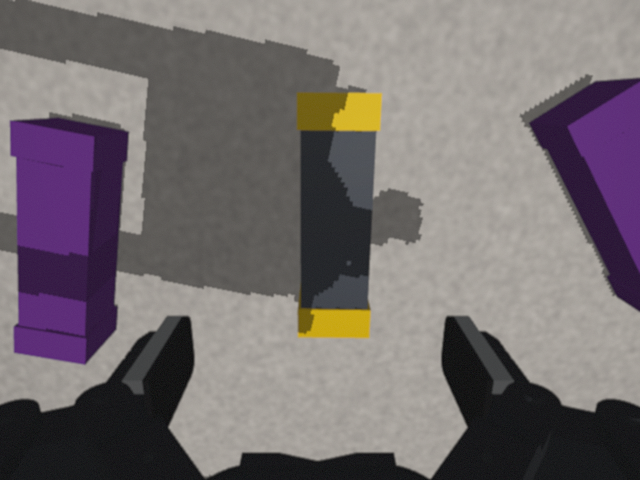

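Both views agree to about 3 mm (middle near 521.5, 117.5, axis −78°). The fingers straddle the tube and are clear of the purple tubes. I'll go down and grip.

```bash
python3 -m pendant '[[[0.2,0.2,0.3,0.1],[0.18,0.18,0.6,0],[0,0,0.7,0],[0,0,0.7,0],[0,0,0.7,0],[0,0,0.6,0],[0,0,0.4,0],[0,0,0.2,0],[0,0,0,0],[0,0,0,0]]]'; python3 - <<'E'
from h import *
s=sense(); print(s["tool_pos"],s["tcp_rot"],s["ft_force"],s["wrist_torque"])
d=np.array([527.8,87.2])-s["tool_pos"][:2]; print(toolxy(d,s["tcp_rot"][2])/20, (12.1-s["tcp_rot"][2])/4.584)
E
```

```text
time: 4.42
tool_pos: [531.2, 84.3, -1.6]
tcp_rot: [-179.5, 0.1, 11.8]
ft_force: [0.7, -0.5, -0.1]
finger_gap: 85.6
[531.19035602  84.30407796  -1.64500843] [-1.79465545e+02  1.03824070e-01  1.18439707e+01] [ 0.65856537 -0.51844169 -0.13958127] [ 0.00349505 -0.03204637  0.04182591]
[-0.1361898  -0.17650647] 0.05585281021075288
```

```bash
python3 -m pendant '[[[-0.1,-0.15,-0.05,0],[0,0,0,0],[0,0,0,0],[0,0,0,0],[0,0,0,0],[0,0,0,0],[0,0,0,0],[0,0,0,0],[0,0,0,0],[0,0,0,0]]]' -1 80; python3 - <<'E'
from h import *
s=sense(); print(s["tool_pos"],s["ft_force"],s["wrist_torque"])
E
```

```text
time: 5.25
tool_pos: [530.3, 87.3, 2.3]
tcp_rot: [-179.5, -0.1, 11.9]
ft_force: [0.5, -0.2, -3.1]
finger_gap: 33.1
[530.26298484  87.3311395    2.26501608] [ 0.51855078 -0.1546345  -3.14222934] [-0.05782812  0.01220305  0.0152997 ]
```

```bash
python3 -m pendant '[[[0,0,-0.3,0],[0,0,-0.5,0],[0,0,-0.5,0],[0,0,-0.5,0],[0,0,-0.5,0],[0,0,-0.3,0],[0,0,0,0],[0,0,0,0],[0,0,0,0],[0,0,0,0]]]'; python3 - <<'E'
from h import *
s=sense(); print(s["tool_pos"],s["ft_force"],s["wrist_torque"],s["finger_gap"])
R=Ro.from_euler("xyz",s["tcp_rot"],degrees=True).as_matrix(); print("tool-frame torque",R.T@s["wrist_torque"])
for n in("scene","wrist"): cv2.imwrite(f"pics/{n}3.png",snapshot(n)[:,:,::-1])
a=cv2.imread("pics/scene3.png")[150:330,240:480];b=cv2.imread("pics/wrist3.png")
cv2.imwrite("pics/m3.png",np.hstack([cv2.resize(a,(480,360)),cv2.resize(b,(320,360))]))
E
```

```text
time: 6.08
tool_pos: [531.3, 86.8, 62.0]
tcp_rot: [-179.5, -0.3, 11.9]
ft_force: [-0.2, 0.1, -3.5]
finger_gap: 33.3
[531.32637341  86.83842109  62.00266913] [-0.23617709  0.0515479  -3.52782244] [-0.06144842  0.00270351  0.03562027] 33.259507855583266
tool-frame torque [-0.05937653 -0.01557552 -0.03583088]
```

View pics/m3.png

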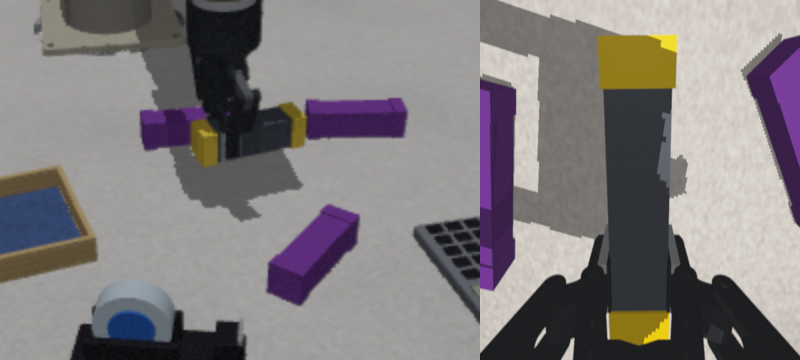

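```bash
python3 - <<'E'
from h import *
T=[];F=[]
for i in range(14):
    snapshot("wrist"); s=sense(); R=Ro.from_euler("xyz",s["tcp_rot"],degrees=True).as_matrix(); T.append(R.T@s["wrist_torque"]);F.append(s["ft_force"])
T=np.array(T);print(T.round(3)); print(T.mean(0),T.std(0),np.mean(F,0),s["time"],s["tool_pos"])
E
```

```text
[[ 0.04   0.     0.046]
 [-0.019 -0.01   0.025]
 [-0.041 -0.02   0.025]
 [-0.008 -0.018  0.042]
 [-0.031  0.005  0.004]
 [-0.034 -0.037  0.007]
 [-0.008  0.029 -0.008]
 [-0.011 -0.068 -0.026]
 [-0.042  0.045  0.019]
 [-0.014 -0.037  0.043]
 [-0.026 -0.001 -0.021]
 [-0.063 -0.022  0.004]
 [-0.005  0.018 -0.009]
 [ 0.05   0.038 -0.024]]
[-0.01493986 -0.00553563  0.00908125] [0.02914608 0.03030995 0.02402394] [ 0.09981549 -0.10184081 -2.67074133] 6.8833 [531.43726359  86.85300967  62.17108785]
```

Averaged over 15 readings the moment about the jaw axis is −0.015 N m, with a weight of about 2.7 N. That is well under 0.05, so the coins are at the gripped (−y) end. I'll set the tube down and regrasp at the light (+y) end.

```bash
python3 -m pendant '[[[0,0,0.4,0],[0,0,0.5,0],[0,0,0.5,0],[0,0,0.5,0],[0,0,0.5,0],[0,0,0.3,0],[0,0,0.2,0],[0,0,0.1,0],[0,0,0,0],[0,0,0,0]]]'; python3 - <<'E'
from h import *
s=sense(); print(s["tool_pos"],s["ft_force"])
E
```

```text
time: 7.72
tool_pos: [533.4, 87.6, 2.6]
tcp_rot: [-179.6, -0.3, 11.9]
ft_force: [-0.1, -0.2, -2.1]
finger_gap: 32.9
[533.39706654  87.57872566   2.62712292] [-0.07111341 -0.17183359 -2.10068995]
```

```bash
python3 -m pendant '[[[0,0,0.15,0],[0,0,0.1,0],[0,0,0,0],[0,0,0,0],[0,0,0,0],[0,0,0,0],[0,0,0,0],[0,0,0,0],[0,0,0,0],[0,0,0,0]]]' ; python3 -m pendant '[[[0,0,0,0],[0,0,0,0],[0,0,0,0],[0,0,0,0],[0,0,-0.5,0],[0,0,-0.8,0],[0,0,-0.8,0],[0,0,-0.8,0],[0,-0.5,-0.5,0],[0,-0.5,0,0]]]' 1; python3 - <<'E'
from h import *
snapshot("top")
s=sense(); print(s["tool_pos"],s["tcp_rot"],s["ft_force"],s["time"])
im=snapshot("wrist"); cv2.imwrite("pics/w4.png",im[:,:,::-1])
for a,c,b,m in blobs(im,(15,100,50),(36,255,255),300):
    r=cv2.minAreaRect(np.argwhere(m)[:,::-1].astype(np.float32)); print(a,c,r, wz(r[0],36,s).round(1))
E
```

```text
time: 8.55
tool_pos: [534.3, 87.7, 1.9]
tcp_rot: [-179.6, -0.2, 12.0]
ft_force: [-2.9, -0.5, 5.1]
finger_gap: 33.2
time: 9.38
tool_pos: [528.7, 106.2, 72.5]
tcp_rot: [-179.5, -0.1, 11.8]
ft_force: [-0.2, -0.1, 0.7]
finger_gap: 85.3
[528.11416456 107.95870205  71.7137563 ] [-1.79489257e+02 -5.09774010e-02  1.18611413e+01] [1.22642318 1.35025754 0.06608299] 9.4333
3974 [320.36210367 142.52717665] ((320.5, 143.0), (44.0, 91.0), 90.0) [517.  168.8  36. ]
2407 [321.23099294 363.82633984] ((321.5, 359.0), (40.0, 77.0), 90.0) [538.6  69.4  36. ]
```

View pics/w4.png

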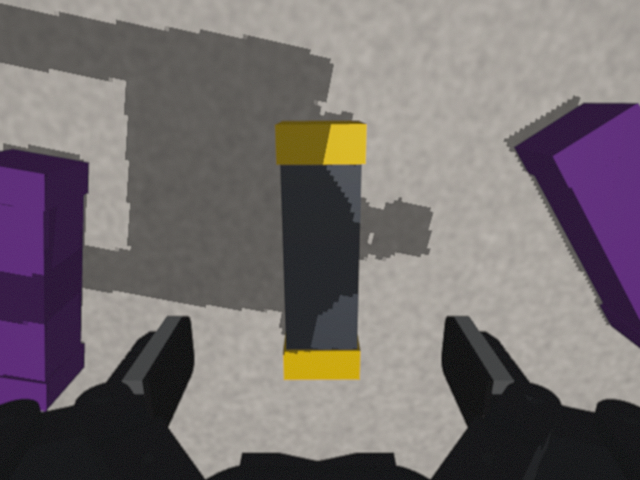

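```bash
python3 -m pendant '[[[0.05,-0.7,0,0],[0,-0.8,0,0],[0,-0.8,0.2,0],[0,-0.5,0.5,0],[0,0,0.7,0],[0,0,0.7,0],[0,0,0.5,0],[0,0,0.3,0],[0,0,0,0],[0,0,0,0]]]'; python3 - <<'E'
from h import *
s=sense(); print(s["tool_pos"],s["tcp_rot"],s["ft_force"],s["wrist_torque"])
d=np.array([517.1,167])-s["tool_pos"][:2]; print(toolxy(d,s["tcp_rot"][2])/20, (12.1-s["tcp_rot"][2])/4.584)
E
```

```text
time: 10.32
tool_pos: [508.1, 166.5, -0.8]
tcp_rot: [-179.6, 0.8, 12.3]
ft_force: [-0.3, -0.0, -0.3]
finger_gap: 85.3
[508.09406319 166.50878412  -0.80682984] [-179.5711884     0.81543564   12.27832642] [-0.3254795  -0.02016191 -0.25344653] [ 0.01695077  0.02759869 -0.01949913]
[0.44521991 0.07176148] -0.03890192502049626
```

```bash
python3 -m pendant '[[[0.3,0.05,0,0],[0.12,0.02,0,0],[0,0,0,0],[0,0,0,0],[0,0,0,0],[0,0,0,0],[0,0,0,0],[0,0,0,0],[0,0,0,0],[0,0,0,0]]]' -1 25;  python3 - <<'E'
from h import *
s=sense(); print(s["tool_pos"],s["tcp_rot"],s["ft_force"],s["wrist_torque"])
E
```

```text
time: 11.15
tool_pos: [519.3, 166.6, 1.2]
tcp_rot: [-179.6, 0.6, 12.2]
ft_force: [0.8, -0.4, -1.7]
finger_gap: 36.8
[519.31663694 166.55006185   1.16591266] [-179.55800894    0.63445852   12.19113598] [ 0.82079398 -0.41809287 -1.74643916] [ 0.1091402  -0.07876307  0.02728422]
```

```bash
python3 -m pendant '[[[0,0,-0.3,0],[0,0,-0.5,0],[0,0,-0.6,0],[0,0,-0.7,0],[0,0,-0.7,0],[0,0,-0.7,0],[0,0,-0.7,0],[0,0,-0.7,0],[0,0,-0.7,0],[0,0,-0.3,0]]]' - 20;  python3 - <<'E'
from h import *
s=sense(); print(s["tool_pos"],s["ft_force"],s["wrist_torque"],s["finger_gap"])
for n in("scene","wrist"): cv2.imwrite(f"pics/{n}5.png",snapshot(n)[:,:,::-1])
a=cv2.imread("pics/scene5.png")[120:300,270:510];b=cv2.imread("pics/wrist5.png")
cv2.imwrite("pics/m5.png",np.hstack([cv2.resize(a,(480,360)),cv2.resize(b,(320,360))]))
E
```

```text
time: 11.98
tool_pos: [519.9, 165.9, 132.3]
tcp_rot: [-179.5, 0.6, 12.2]
ft_force: [-0.6, 0.6, -1.9]
finger_gap: 36.9
[519.92541197 165.92273291 132.2615818 ] [-0.57773345  0.55384929 -1.9088952 ] [0.17654089 0.03342837 0.04214562] 36.86652194463485
```

View pics/m5.png

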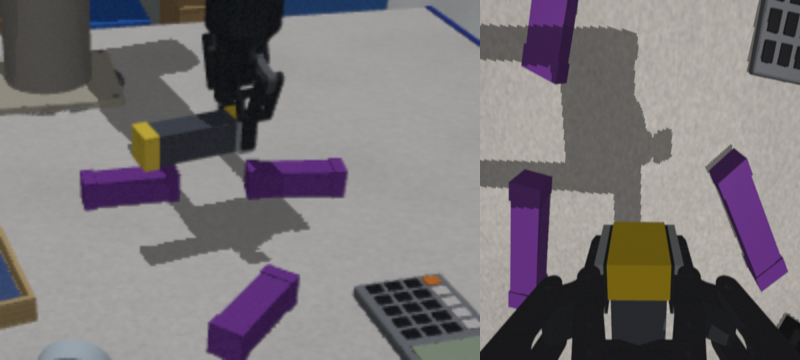

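The wrist moment is now 0.177 N m, which confirms the coins are at the far end. The 20 N grip still holds the tube near level: in the scene picture the heavy cap is at about (343,192), the gripped one at (385,176). I'll measure how far it droops.

```bash
cat >> h.py <<'E'
def plane(n,px,s):
    R=Ro.from_euler("xyz",s["tcp_rot"],degrees=True).as_matrix();nx=R[:,0];o,d=ray(n,px)
    p=o+d*(nx@(s["tool_pos"]-o))/(nx@d); q=R.T@(p-s["tool_pos"]); return q[1],q[2]  # tool y, z
E
python3 - <<'E'
from h import *
s=sense()
im=cv2.imread("pics/scene5.png")[:,:,::-1].copy()
for a,c,b,m in blobs(im,(15,100,50),(36,255,255),20):
    if 300<c[0]<420 and 150<c[1]<230: print(a,c,b,plane("scene",c,s))
cv2.imwrite("pics/c5.png",cv2.resize(cv2.imread("pics/scene5.png")[150:230,320:430],None,fx=7,fy=7,interpolation=cv2.INTER_CUBIC))
E
```

```text
30 [385.33333333 174.96666667] [382 172   7   8] (np.float64(5.517824883802181), np.float64(-39.39371022465551))
290 [342.55862069 192.6862069 ] [336 181  14  25] (np.float64(101.10524943089811), np.float64(-17.275152400975433))
```

View pics/c5.png

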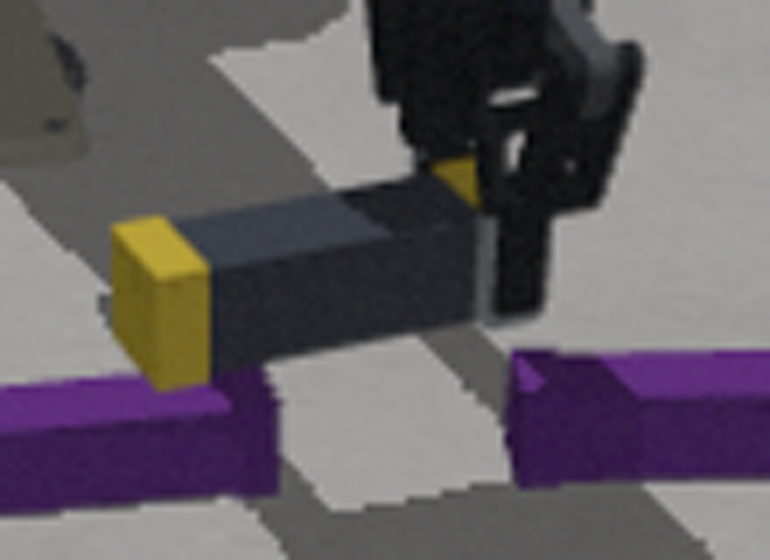

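The tube is level, so 20 N pivot friction just holds it. I'll try short vertical jerks, where the stop of each downstroke adds load, to start the swing.

```bash
python3 -m pendant '[[[0,0,-1,0],[0,0,-1,0],[0,0,1,0],[0,0,1,0],[0,0,-1,0],[0,0,-1,0],[0,0,1,0],[0,0,1,0],[0,0,-1,0],[0,0,-1,0]]]' - 20;  python3 - <<'E'
from h import *
s=sense(); print(s["tool_pos"],s["ft_force"],s["wrist_torque"],s["finger_gap"])
im=snapshot("scene"); cv2.imwrite("pics/scene6.png",im[:,:,::-1])
for a,c,b,m in blobs(im,(15,100,50),(36,255,255),20):
    if 300<c[0]<430 and 120<c[1]<230: print(a,c,b,plane("scene",c,s))
E
```

```text
time: 12.92
tool_pos: [512.4, 164.0, 159.6]
tcp_rot: [-179.5, 1.7, 12.2]
ft_force: [-0.1, 0.7, -0.6]
finger_gap: 36.7
[512.42933387 164.02262514 159.57627545] [-0.10934347  0.66737378 -0.58855225] [ 0.18599141 -0.06316098  0.04339464] 36.73759446598985
71 [383.49295775 164.87323944] [379 160   9  12] (np.float64(7.0765016013278155), np.float64(-31.123007132711106))
197 [350.29949239 202.77664975] [340 192  21  23] (np.float64(79.71827211472197), np.float64(43.15974899481141))
```

The heavy cap has swung down about 45° (scene (350,203)). I'll repeat, staying high.

```bash
python3 -m pendant '[[[0,0,1,0],[0,0,-1,0],[0,0,-1,0],[0,0,1,0],[0,0,1,0],[0,0,-1,0],[0,0,-1,0],[0,0,1,0],[0,0,-1,0],[0,0,-1,0]]]' - 20;  python3 - <<'E'
from h import *
s=sense(); print(s["tool_pos"],s["ft_force"],s["wrist_torque"],s["finger_gap"])
im=snapshot("scene"); cv2.imwrite("pics/scene7.png",im[:,:,::-1])
for a,c,b,m in blobs(im,(15,100,50),(36,255,255),20):
    if 300<c[0]<430 and 120<c[1]<230: print(a,c,b,plane("scene",c,s))
cv2.imwrite("pics/c7.png",cv2.resize(im[130:230,320:430,::-1],None,fx=5,fy=5,interpolation=cv2.INTER_CUBIC))
E
```

```text
time: 13.8
tool_pos: [508.6, 162.8, 189.1]
tcp_rot: [-179.5, 2.5, 12.2]
ft_force: [2.1, 0.6, -0.4]
finger_gap: 36.8
[508.58359526 162.79501216 189.10993422] [ 2.09630133  0.55587263 -0.36964001] [ 0.2063022  -0.03744757  0.02463798] 36.773326101175115
83 [382.85542169 152.28915663] [378 146  10  14] (np.float64(7.912509578111034), np.float64(-27.710749115882912))
21 [398.0952381  162.42857143] [397 159   4   8] (np.float64(-29.55097620845165), np.float64(1.1893267233745741))
194 [356.60309278 196.24226804] [346 186  23  21] (np.float64(62.83914649502079), np.float64(63.21790761305625))
```

View pics/c7.png

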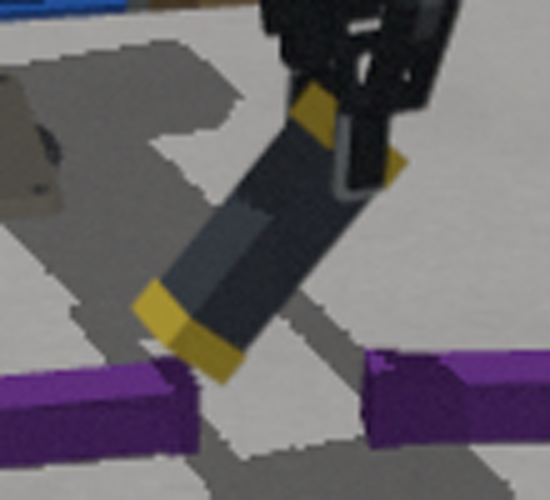

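It is now about 55° down, lower cap at (357,196). I'll carry it towards the bay with brisk starts and soft stops, since the inertia also swings the lower end under the grip.

```bash
python3 -m pendant '[[[0,1,0,0],[0,1,0,0],[0,0.7,0,0],[0,0.4,0,0],[0,0.2,0,0],[0,1,0,0],[0,1,0,0],[0,0.7,0,0],[0,0.4,0,0],[0,0.2,0,0]]]' - 20;  python3 - <<'E'
from h import *
s=sense(); print(s["tool_pos"],s["ft_force"],s["wrist_torque"],s["finger_gap"])
im=snapshot("scene"); cv2.imwrite("pics/scene8.png",im[:,:,::-1])
for a,c,b,m in blobs(im,(15,100,50),(36,255,255),20):
    if 220<c[0]<430 and 120<c[1]<220: print(a,c,b,plane("scene",c,s))
cv2.imwrite("pics/c8.png",cv2.resize(im[110:300,140:430,::-1],None,fx=2.7,fy=2.7,interpolation=cv2.INTER_CUBIC))
E
```

```text
time: 14.68
tool_pos: [536.8, 32.5, 183.4]
tcp_rot: [-179.4, 2.5, 12.4]
ft_force: [-0.6, 1.3, -2.5]
finger_gap: 36.7
[536.79192011  32.45589822 183.37827609] [-0.60963774  1.25048647 -2.52689637] [0.17948029 0.00811068 0.00767803] 36.67821090116086
504 [257.7202381  126.08134921] [246 114  25  25] (np.float64(125.29461774304622), np.float64(-123.78679522143803))
64 [320.90625 164.46875] [317 158   7  15] (np.float64(8.583806485517725), np.float64(-29.023131634535147))
41 [337.56097561 174.07317073] [336 169   6  11] (np.float64(-26.638272958838474), np.float64(-1.5685252283039868))
198 [298.71717172 211.32828283] [289 200  23  21] (np.float64(59.10658446153537), np.float64(67.038583022298))
```

View pics/c8.png

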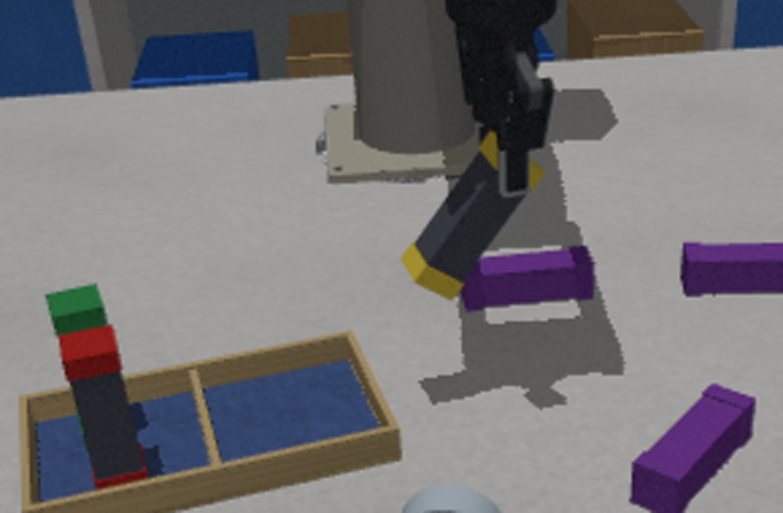

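It is leaning about 58–60° with the heavy end ahead. Next I'll lower it beside the outside of the tray's fixed end wall and push the low end against the wall to bring the tube vertical in the pads.

```bash
python3 -m pendant '[[[0,0.1,0.2,0],[0,0.1,0.4,0],[0,0.1,0.6,0],[0,0.1,0.7,0],[0,0.1,0.7,0],[0,0,0.7,0],[0,0,0.5,0],[0,0,0.3,0],[0,0,0.1,0],[0,0,0,0]]]' - 20;  python3 - <<'E'
from h import *
s=sense(); print(s["tool_pos"],s["ft_force"],s["wrist_torque"],s["finger_gap"])
im=snapshot("scene"); cv2.imwrite("pics/scene9.png",im[:,:,::-1])
for a,c,b,m in blobs(im,(15,100,50),(36,255,255),20):
    if 220<c[0]<430 and 120<c[1]<270: print(a,c,b,plane("scene",c,s))
cv2.imwrite("pics/c9.png",cv2.resize(im[150:290,200:400,::-1],None,fx=3.5,fy=3.5,interpolation=cv2.INTER_CUBIC))
E
```

```text
time: 15.57
tool_pos: [532.1, 26.9, 88.0]
tcp_rot: [-179.2, 2.7, 12.7]
ft_force: [0.5, 0.0, -2.9]
finger_gap: 37.1
[532.14614995  26.936722    88.03848062] [ 0.49450565  0.01189705 -2.88371582] [ 0.07401705 -0.02564996 -0.02737274] 37.06176415077469
504 [257.76785714 126.09325397] [246 115  25  23] (np.float64(119.17930828783659), np.float64(-219.41553343501172))
61 [319.08196721 206.44262295] [316 200   6  15] (np.float64(8.482903115712068), np.float64(-29.337844711204845))
39 [334.38461538 214.94871795] [333 209   5  12] (np.float64(-25.815751976871123), np.float64(-0.314868597702134))
724 [234.34530387 246.53176796] [186 234  98  35] (np.float64(194.52331211928268), np.float64(24.11812833143351))
176 [297.9375     249.14772727] [289 238  21  20] (np.float64(60.026250802824876), np.float64(67.735013449846))
```

View pics/c9.png

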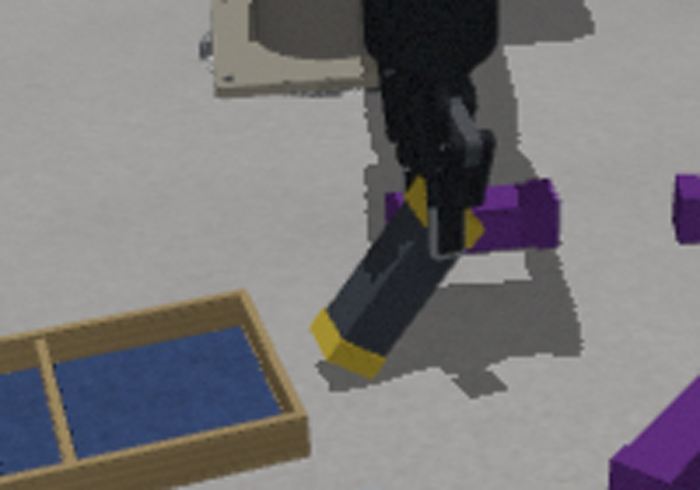

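```bash
python3 -m pendant '[[[-0.1,0.3,0.1,0],[-0.1,0.4,0,0],[-0.1,0.4,0,0],[0,0.4,0,0],[0,0.3,0,0],[0,0.3,0,0],[0,0.2,0,0],[0,0.2,0,0],[0,0.1,0,0],[0,0,0,0]]]' - 20;  python3 - <<'E'
from h import *
s=sense(); print(s["tool_pos"],s["ft_force"],s["wrist_torque"],s["finger_gap"])
im=snapshot("scene"); cv2.imwrite("pics/scene10.png",im[:,:,::-1])
cv2.imwrite("pics/c10.png",cv2.resize(im[150:290,200:400,::-1],None,fx=3.5,fy=3.5,interpolation=cv2.INTER_CUBIC))
E
```

```text
time: 16.45
tool_pos: [542.5, -30.6, 92.2]
tcp_rot: [-179.2, 2.1, 12.6]
ft_force: [-1.4, 2.3, 0.7]
finger_gap: 36.5
[542.50068505 -30.61105991  92.18573416] [-1.37826765  2.33759941  0.72730844] [0.54614943 0.25974693 0.01044241] 36.53064626531098
```

View pics/c10.png

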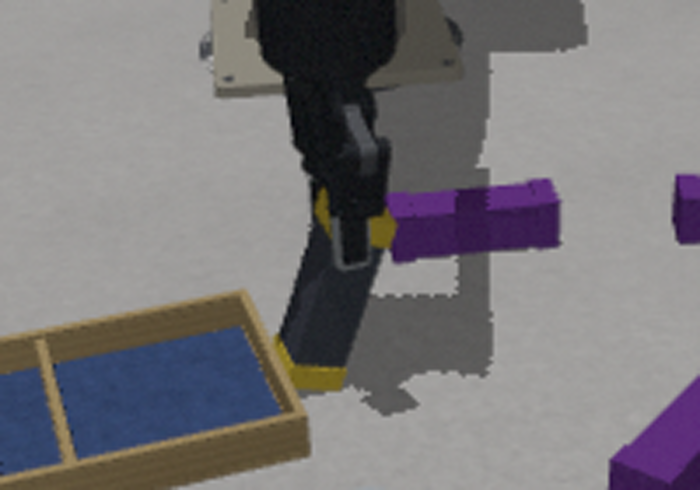

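Working well: lower cap against the wall, tube about 73°. Continuing the push.

```bash
python3 -m pendant '[[[0,0.3,-0.05,0],[0,0.3,-0.05,0],[0,0.25,-0.05,0],[0,0.25,0,0],[0,0.2,0,0],[0,0.1,0,0],[0,0,0,0],[0,0,0,0],[0,0,0,0],[0,0,0,0]]]' - 20;  python3 - <<'E'
from h import *
s=sense(); print(s["tool_pos"],s["ft_force"],s["wrist_torque"],s["finger_gap"])
im=snapshot("scene"); cv2.imwrite("pics/scene11.png",im[:,:,::-1]); im2=snapshot("top")
cv2.imwrite("pics/c11.png",np.hstack([cv2.resize(im[160:280,220:360,::-1],(560,480),interpolation=cv2.INTER_CUBIC),cv2.resize(im2[190:310,300:360,::-1],(240,480))]))
E
```

```text
time: 17.33
tool_pos: [548.4, -60.4, 92.9]
tcp_rot: [-179.2, 2.2, 12.7]
ft_force: [-0.1, 1.8, -2.2]
finger_gap: 36.2
[548.36933    -60.39306539  92.8709149 ] [-0.0897325   1.75457991 -2.22732972] [ 0.39985424 -0.04202663 -0.07015885] 36.221846296767744
```

View pics/c11.png

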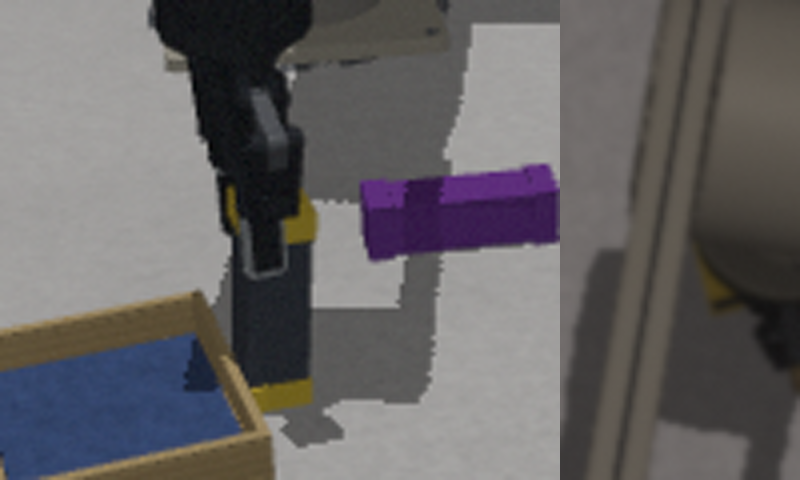

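The tube looks upright against the wall. I'll firm up the grip, lift it clear and check verticality.

```bash
python3 -m pendant '[[[0,-0.1,0,0],[0,-0.1,-0.1,0],[0,0,-0.3,0],[0,0,-0.5,0],[0,0,-0.6,0],[0,0,-0.6,0],[0,0,-0.5,0],[0,0,-0.3,0],[0,0,-0.1,0],[0,0,0,0]]]' - 60;  python3 - <<'E'
from h import *
s=sense(); print(s["tool_pos"],s["tcp_rot"],s["ft_force"],s["wrist_torque"],s["finger_gap"])
im=snapshot("scene"); cv2.imwrite("pics/scene12.png",im[:,:,::-1])
cv2.imwrite("pics/c12.png",cv2.resize(im[130:270,220:360,::-1],(560,560),interpolation=cv2.INTER_CUBIC))
c=calibration("scene")
for z in (40,140):
    p=c["world_to_cam"]@np.array([*s["tool_pos"][:2],z,1]);u=c["mtx"]@p[:3];print(u[:2]/u[2])
d=np.array([562.1,-141.7])-s["tool_pos"][:2]; print("to bay",toolxy(d,s["tcp_rot"][2])/20)
E
```

```text
time: 18.27
tool_pos: [551.4, -57.4, 162.3]
tcp_rot: [-179.5, 2.0, 12.7]
ft_force: [-0.1, -0.2, -2.6]
finger_gap: 36.1
[551.38845208 -57.36839264 162.2925537 ] [-179.45295727    2.04919357   12.72710433] [-0.07710305 -0.24434271 -2.55661271] [-0.03991536 -0.076266   -0.04559412] 36.06500296522133
[285.73009125 244.72292858]
[282.39123368 203.24123771]
to bay [-0.40652649  4.23097263]
```

View pics/c12.png

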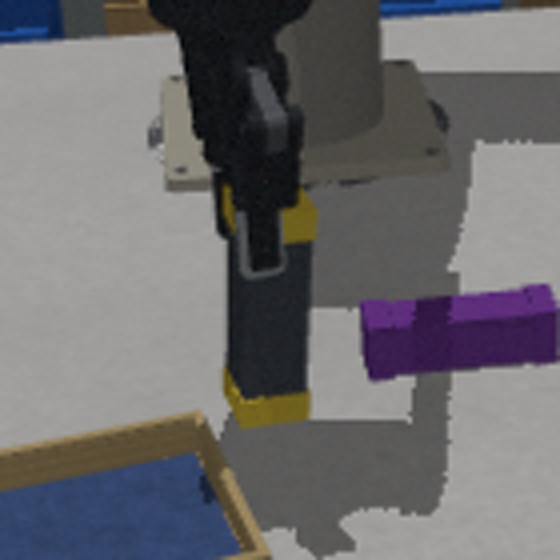

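The tube hangs about 6° off vertical, heavy end down. The floor will square it as it is set down. Moving over the bay centre.

```bash
python3 -m pendant '[[[-0.05,0.2,0,0],[-0.05,0.4,0,0],[-0.1,0.6,0,0],[-0.1,0.7,0,0],[-0.05,0.7,0,0],[-0.05,0.6,0,0],[0,0.5,0,0],[0,0.3,0,0],[0,0.2,0,0],[0,0,0,0]]]' - 60;  python3 - <<'E'
from h import *
s=sense(); print(s["tool_pos"],s["tcp_rot"],s["ft_force"])
im=snapshot("scene"); cv2.imwrite("pics/scene13.png",im[:,:,::-1])
d=np.array([562.1,-141.7])-s["tool_pos"][:2]; print("to bay",toolxy(d,s["tcp_rot"][2])/20)
cv2.imwrite("pics/c13.png",cv2.resize(im[150:310,140:340,::-1],(700,560),interpolation=cv2.INTER_CUBIC))
E
```

```text
time: 19.15
tool_pos: [560.6, -152.6, 157.3]
tcp_rot: [-179.3, 2.4, 12.6]
ft_force: [-0.8, -0.2, -3.2]
finger_gap: 36.5
[ 560.60940634 -152.58755477  157.28518298] [-179.33816797    2.38259818   12.56614573] [-0.83897655 -0.16413465 -3.21092626]
to bay [ 0.19118275 -0.51512227]
```

View pics/c13.png

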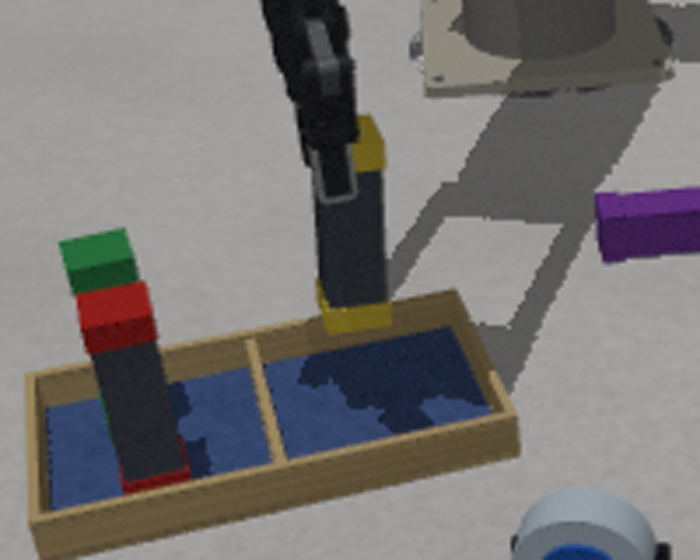

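The tube is over the empty bay, with the base slightly ahead of the grip. I'll re-centre and lower to just above the floor.

```bash
python3 -m pendant '[[[0.1,-0.2,0.1,0],[0.1,-0.3,0.3,0],[0,-0.2,0.4,0],[0,0,0.4,0],[0,0,0.4,0],[0,0,0.3,0],[0,0,0.2,0],[0,0,0.15,0],[0,0,0.1,0],[0,0,0,0]]]' - 40;  python3 - <<'E'
from h import *
s=sense(); print(s["tool_pos"],s["tcp_rot"],s["ft_force"])
d=np.array([562.1,-141.7])-s["tool_pos"][:2]; print("to bay",toolxy(d,s["tcp_rot"][2])/20)
E
```

```text
time: 20.03
tool_pos: [558.0, -131.7, 103.4]
tcp_rot: [-179.2, 2.5, 12.8]
ft_force: [0.1, 0.1, -2.8]
finger_gap: 35.8
[ 557.96324404 -131.72298429  103.41695282] [-179.1695946     2.52776813   12.83163164] [ 0.10044464  0.09491279 -2.83528583]
to bay [0.09088423 0.53232888]
```

```bash
python3 -m pendant '[[[0,0,0.06,0],[0,0,0.06,0],[0,0,0.06,0],[0,0,0.06,0],[0,0,0.06,0],[0,0,0.06,0],[0,0,0,0],[0,0,0,0],[0,0,0,0],[0,0,0,0]]]' - 25;  python3 - <<'E'
from h import *
s=sense(); print(s["tool_pos"],s["tcp_rot"],s["ft_force"],s["wrist_torque"])
im=snapshot("scene"); cv2.imwrite("pics/scene14.png",im[:,:,::-1])
cv2.imwrite("pics/c14.png",cv2.resize(im[170:310,190:330,::-1],(560,560),interpolation=cv2.INTER_CUBIC))
c=calibration("scene")
for z in (6,126):
    p=c["world_to_cam"]@np.array([*s["tool_pos"][:2],z,1]);u=c["mtx"]@p[:3];print(u[:2]/u[2])
E
```

```text
time: 20.87
tool_pos: [559.1, -132.9, 97.7]
tcp_rot: [-179.3, 2.3, 12.8]
ft_force: [-0.1, 0.4, -2.8]
finger_gap: 36.2
[ 559.11220391 -132.85022766   97.71670041] [-179.28955539    2.34326693   12.77260395] [-0.06783651  0.42397376 -2.76214163] [-0.01809077 -0.04769583  0.01805297]
[251.99567914 262.99721497]
[245.41552918 214.28596314]
```

View pics/c14.png

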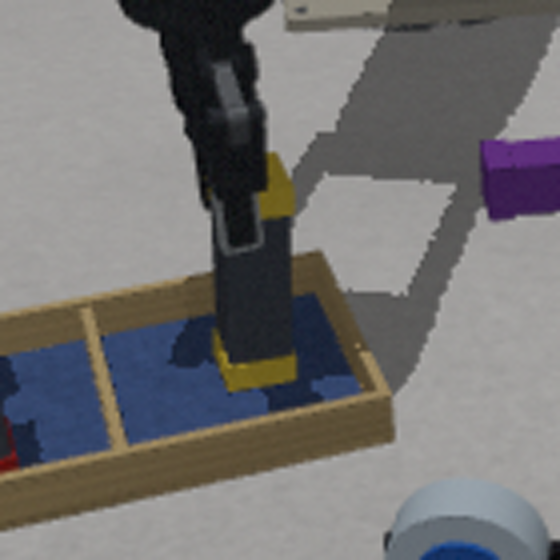

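```bash
python3 -m pendant '[[[0,0,0.05,0],[0,0,0.05,0],[0,0,0.05,0],[0,0,0.05,0],[0,0,0.05,0],[0,0,0,0],[0,0,0,0],[0,0,0,0],[0,0,0,0],[0,0,0,0]]]' - 20;  python3 - <<'E'
from h import *
s=sense(); print(s["tool_pos"],s["ft_force"],s["wrist_torque"])
E
```

```text
time: 21.75
tool_pos: [560.0, -134.1, 97.5]
tcp_rot: [-179.5, 2.2, 12.8]
ft_force: [0.1, -0.1, 0.1]
finger_gap: 36.2
[ 559.96219495 -134.12897018   97.5178776 ] [ 0.09359782 -0.10767185  0.07890917] [-0.04741253  0.06988138 -0.00013361]
```

The floor now carries it (wrist force about 0). A touch more to square it against the floor, then check.

```bash
python3 -m pendant '[[[0,0,0.08,0],[0,0,0.08,0],[0,0,0.08,0],[0,0,0.05,0],[0,0,0,0],[0,0,0,0],[0,0,0,0],[0,0,0,0],[0,0,0,0],[0,0,0,0]]]' - 20;  python3 - <<'E'
from h import *
s=sense(); print(s["tool_pos"],s["ft_force"],s["wrist_torque"])
im=snapshot("scene"); cv2.imwrite("pics/scene15.png",im[:,:,::-1])
cv2.imwrite("pics/c15.png",cv2.resize(im[170:310,190:330,::-1],(560,560),interpolation=cv2.INTER_CUBIC))
E
```

```text
time: 22.58
tool_pos: [560.9, -135.9, 97.4]
tcp_rot: [-179.7, 2.1, 12.8]
ft_force: [-0.6, 0.2, 0.6]
finger_gap: 36.1
[ 560.90537341 -135.93805718   97.43963189] [-0.56002898  0.23008974  0.59062892] [0.09395609 0.20904521 0.0340757 ]
```

View pics/c15.png

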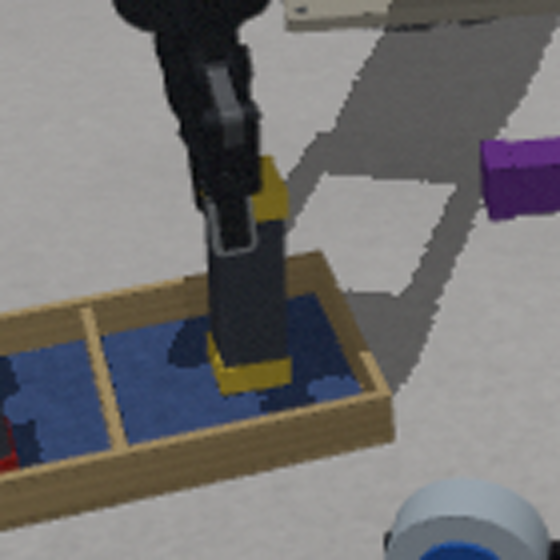

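It still leans ~5°. I'll move the top forward about 10 mm with light downward pressure, so the base stays put and the tube squares up.

```bash
python3 -m pendant '[[[0,0,0.15,0],[0,0.1,0.15,0],[0,0.1,0.15,0],[0,0.1,0.15,0],[0,0.1,0.15,0],[0,0.1,0.15,0],[0,0,0.1,0],[0,0,0.1,0],[0,0,0,0],[0,0,0,0]]]' - 20;  python3 - <<'E'
from h import *
s=sense(); print(s["tool_pos"],s["ft_force"],s["wrist_torque"])
im=snapshot("scene"); cv2.imwrite("pics/scene16.png",im[:,:,::-1])
cv2.imwrite("pics/c16.png",cv2.resize(im[170:310,190:330,::-1],(560,560),interpolation=cv2.INTER_CUBIC))
E
```

```text
time: 23.47
tool_pos: [569.5, -149.9, 95.6]
tcp_rot: [179.7, 1.4, 12.8]
ft_force: [-0.2, 0.2, -3.5]
finger_gap: 36.1
[ 569.50450552 -149.87950223   95.57822508] [-0.21604862  0.21592011 -3.48493518] [-0.07057409 -0.03267264 -0.06316108]
```

View pics/c16.png

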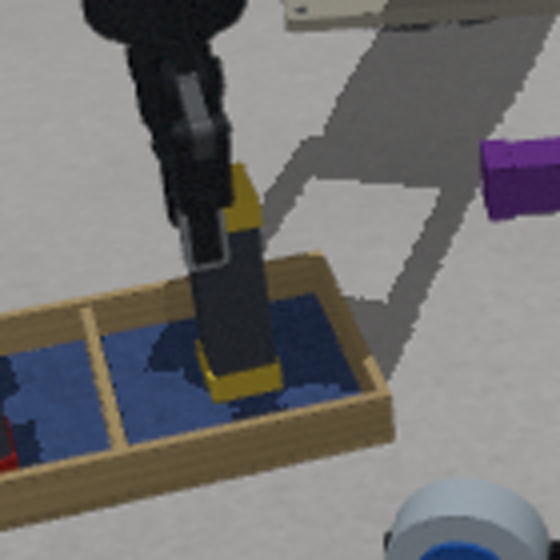

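```bash
python3 -m pendant '[[[0,0,0.05,0],[0,0,0.05,0],[0,0,0.05,0],[0,0,0,0],[0,0,0,0],[0,0,0,0],[0,0,0,0],[0,0,0,0],[0,0,0,0],[0,0,0,0]]]' - 20;  python3 - <<'E'
from h import *
F=[]
for i in range(4):
    im=snapshot("scene"); s=sense();F.append(s["ft_force"])
print(s["tool_pos"],s["tcp_rot"],np.mean(F,0).round(2),s["wrist_torque"],s["time"])
cv2.imwrite("pics/scene17.png",im[:,:,::-1])
cv2.imwrite("pics/c17.png",cv2.resize(im[190:290,210:290,::-1],(600,600*100//80*4//5),interpolation=cv2.INTER_CUBIC))
E
```

```text
time: 24.35
tool_pos: [570.1, -151.0, 95.1]
tcp_rot: [179.6, 1.3, 12.8]
ft_force: [-1.4, -0.2, 2.3]
finger_gap: 35.9
[ 570.13994098 -150.99925471   95.12919852] [179.5662483    1.34374303  12.79750545] [-1.02  0.34  2.5 ] [-0.01590266  0.30703235  0.01517177] 24.55
```

View pics/c17.png

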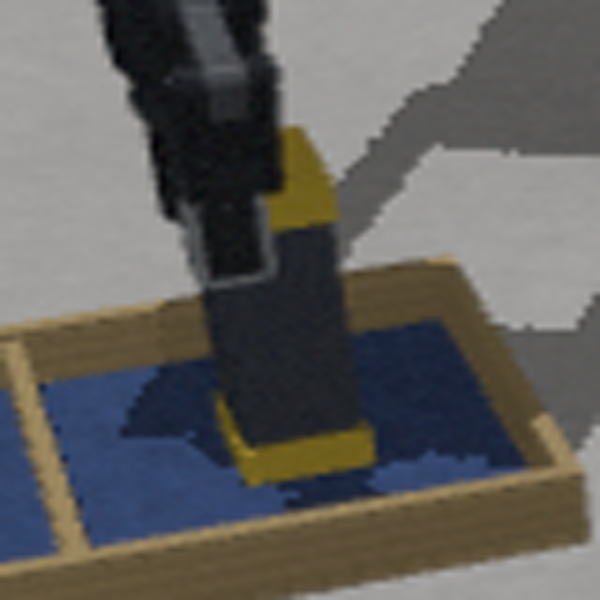

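It is pressed lightly on the floor (2.5 N) and within about 2° of vertical. Opening.

```bash
python3 -m pendant '[[[0,0,0,0],[0,0,0,0],[0,0,0,0],[0,0,0,0],[0,0,0,0],[0,0,0,0],[0,0,0,0],[0,0,0,0],[0,0,0,0],[0,0,0,0]]]' 0.3;  python3 - <<'E'
from h import *
im=snapshot("scene"); im2=snapshot("wrist")
s=sense();print(s["tool_pos"],s["ft_force"],s["finger_gap"])
cv2.imwrite("pics/c18.png",np.hstack([cv2.resize(im[170:310,190:330,::-1],(400,480),interpolation=cv2.INTER_CUBIC),cv2.resize(im2[:,:,::-1],(400,480))]))
E
```

```text
time: 25.38
tool_pos: [570.2, -150.7, 94.0]
tcp_rot: [179.6, 1.3, 12.8]
ft_force: [-0.6, -0.1, 0.4]
finger_gap: 55.6
[ 570.12821567 -150.70394126   93.96292536] [ 0.45593276  0.31287553 -0.91384669] 55.36361978117792
```

View pics/c18.png

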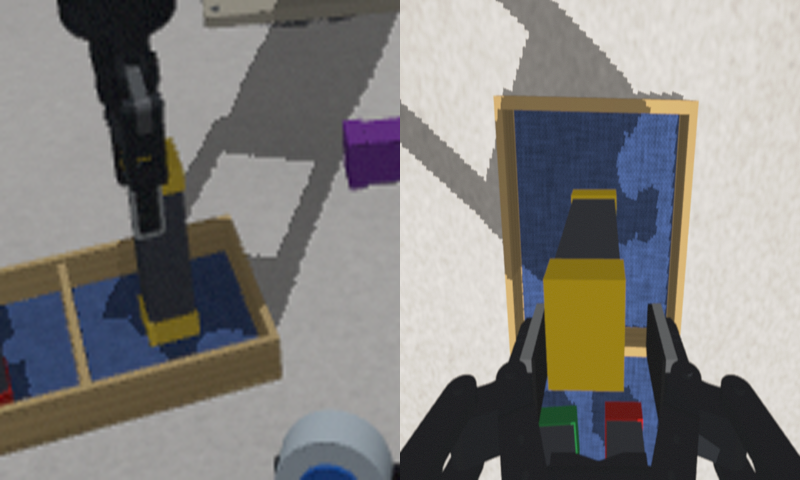

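The tube is free and standing in the bay, with clear gaps to both fingers: about 20 px on the left and 28 px on the right of the top cap in the wrist view. I'll open fully and lift straight up.

```bash
python3 -m pendant '[[[0,0,0,0],[0,0,0,0],[0,0,-0.1,0],[0,0,-0.3,0],[0,0,-0.4,0],[0,0,-0.5,0],[0,0,-0.5,0],[0,0,-0.5,0],[0,0,-0.5,0],[0,0,-0.5,0]]]' 0.8; python3 -m pendant '[[[0,0,-0.6,0],[0,0,-0.6,0],[0,-0.3,-0.5,0],[0,-0.6,-0.3,0],[0,-0.7,0,0],[0,-0.8,0,0],[0,-0.8,0,0],[0,-0.8,0,0],[0,-0.6,0,0],[0,-0.3,0,0]]]'; python3 - <<'E'
from h import *
im=snapshot("scene"); im2=snapshot("top")
s=sense();print(s["tool_pos"],s["ft_force"],s["finger_gap"])
cv2.imwrite("pics/scene19.png",im[:,:,::-1]);cv2.imwrite("pics/top19.png",im2[:,:,::-1])
cv2.imwrite("pics/c19.png",np.hstack([cv2.resize(im[150:350,100:400,::-1],(450,450)),cv2.resize(im2[130:350,150:490,::-1],(350,450))]))
c=calibration("scene")
for z in (6,126):
    p=c["world_to_cam"]@np.array([566,-152,z,1]);u=c["mtx"]@p[:3];print(u[:2]/u[2])
for a,c,b,m in blobs(im,(15,100,50),(36,255,255),40)+[(0,0,0,0)]:
    if a and 200<c[0]<300 and 180<c[1]<300: print("scene yel",a,c,b)
for n,x in(("red",((0,150,80),(8,255,255))),("grn",((45,100,30),(80,255,255)))):
    for a,c,b,m in blobs(im2,*x):
        if 400<c[0]<500 and c[1]>180: print(n,c,onz("top",c,120).round(1))
for a,c,b,m in blobs(im2,(15,100,50),(36,255,255),40):
    if 340<c[0]<440 and c[1]>180: print("top yel",a,c,b,onz("top",c,126).round(1))
E
```

```text
time: 26.32
tool_pos: [570.9, -149.6, 165.6]
tcp_rot: [179.7, 1.4, 12.8]
ft_force: [0.1, 0.1, -0.3]
finger_gap: 76.8
time: 27.15
tool_pos: [549.1, -44.4, 213.8]
tcp_rot: [179.5, 1.1, 12.8]
ft_force: [-0.8, 0.3, 0.2]
finger_gap: 76.8
[549.32394523 -45.08239448 213.76154638] [ 0.29257298 -0.76279098 -0.53341443] 76.79723415527468
[242.97110768 265.69200749]
[235.64704948 216.76884852]
scene yel 315 [242.88888889 219.15238095] [232 210  23  19]
scene yel 1906 [215.02256034 282.20828961] [148 233 140  77]
scene yel 384 [211.2265625  248.79947917] [186 240  52  19]
scene yel 138 [249.35507246 264.66666667] [239 256  21  15]
red [445.01107011 217.00369004] [ 619.9 -269.7  120. ]
grn [454.89180328 245.75737705] [ 557.7 -287.2  120. ]
top yel 44 [371.         283.34090909] [359 280  28   7] [ 483.  -105.1  126. ]
```

View pics/c19.png

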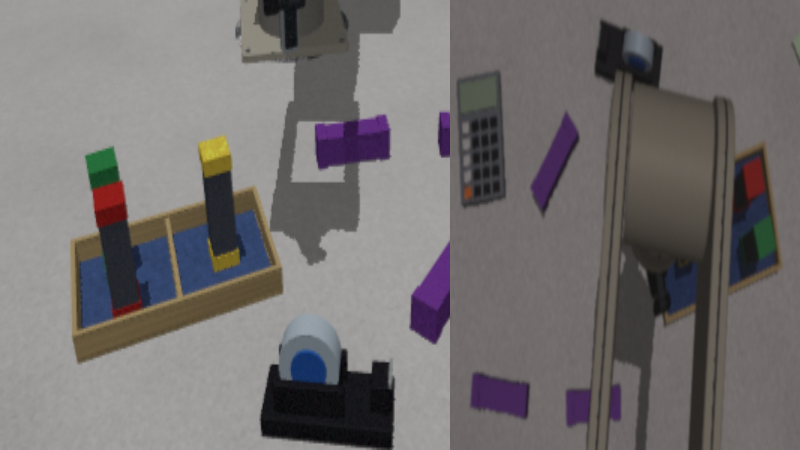

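The yellow-capped tube stands upright in the empty bay, lower cap at scene (249,265) and upper cap at (243,219). The full tubes have not moved. One quick difference check on the calculator and dispenser, then I'll hand in.

```bash
python3 - <<'E'
from h import *
a=cv2.imread("pics/scene0.png").astype(int);b=cv2.imread("pics/scene19.png").astype(int);d=abs(a-b).max(2)>40
print("calc",d[250:315,440:535].sum(),"disp",d[285:350,270:368].sum(),"red/green",d[215:300,150:186].sum())
s=sense();print(s["time"],s["qd"].round(2)); print(hand_in())
E
```

```text
calc 0 disp 0 red/green 0
27.25 [-1.8   0.81 -1.17 -0.85 -0.27 -1.3 ]
the job is handed in; nothing more can be done
None
```

The yellow-capped tube is standing heavy end down on the floor of the empty bay, released, and the job is handed in at 27.25 s.

- **Finding the heavy end:** I lifted the tube 30 mm off-centre, towards its −y end. The moment averaged about 0.015 N m, so the coins were at that end. The first reading of 0.06 N m was ambiguous, so I averaged 14 more. Regripped at the other end, it read about 0.18 N m, which agrees.
- **Standing it up:** I held the light end at 20 N so the heavy end could swing down in the pads. A few vertical jerks started the swing, and pushing the low end against the outside of the tray's end wall brought it nearly upright. I then carried it over the bay and lowered it until the floor carried its weight.
- **Setting it down:** It first touched the floor about 5° off vertical and slid about 15–20 mm while I squared it, so it stands roughly 10 mm from the bay centre. I let go with about 2.5 N on the floor.

**Last checks:**
- The scene picture shows the tube upright in the bay and the gripper well clear.
- The red and green tubes are within about 0.3 mm of where they started.
- The picture difference over the calculator, the dispenser and the two full tubes was zero.
- The top camera's view of the tube was blocked by the arm, so its uprightness rests on the scene view alone.
- The arm was still settling slightly (under 2°/s) at hand-in.

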